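Pack the stud jars and snap the cover on

TASK

Stand the two loose white-capped jars of press studs upright in the two empty end cells of the blue divided crate, one per cell, beside the jar already in the middle. Then fit the clear cover over the crate and press it straight down until both orange clips snap and it is fully home on the base plate, and keep pressing with a steady 15 N or so: the program finishes while still pressing the cover down. Leave everything else on the bench where it is.

Things in the scene. Friction and masses are not known exactly. Their poses are not given: they have to be found in the camera images.
- crate: Blue three-cell crate on a grey base plate, fixed. Origin: centre of the plate's underside, at bench height; z up, y along the row of cells. Plate 110 (x) x 214 (y) x 8 mm. Walls 62 (x) x 178 (y) mm outside, 4 mm thick, top edge 40 mm above the bench; each cell 54 x 54 mm inside, floor 8 mm above the bench. The two end cells start empty. An orange sprung clip outside the middle of each long side.
- clip_near (a joint): Orange sprung clip on the crate's -x side: a rounded bar along y, 16 mm thick, 36 mm long, its centre 47.5 mm from the crate's centre line and 24 mm above the bench. Value: how far it is pushed outward (m), 0 at rest, at most 0.006; it springs back. It jumps back to 0 when the cover's bead has passed.
- clip_far (a joint): The same clip on the crate's +x side.
- cell_left (a point): Centre of the floor of the empty end cell on the crate's +y side (58 mm from the crate's centre); same axes as the crate.
- cell_middle (a point): Centre of the floor of the middle cell, which already holds jar_in.
- cell_right (a point): Centre of the floor of the empty end cell on the crate's -y side (58 mm from the crate's centre).
- jar_1: Loose jar of brass press studs to be packed: upright straight cylinder, 44 mm diameter, 80 mm tall, brass-coloured body (the studs inside) with a white label band and a white screw cap (top 18 mm, same diameter), about 150 g. Origin: centre of its underside, z up.
- jar_2: The second loose jar to be packed, the same as jar_1; either jar may go in either end cell.
- jar_in: A third jar of the same kind, already standing in the crate's middle cell; it stays there.
- cover: Clear stiff snap cover, an upside-down tray, about 250 g, standing on its rim. Origin: centre of the rim plane, z up, y along its length. Skirt 72 (x) x 188 (y) mm outside, 66 x 182 mm inside, blue rim lips flared 6 mm outward as lead-in; top face 90 mm above the rim, its underside 86 mm. Fits over the crate either way round, long sides parallel, 2 mm play. Home: origin 8 mm above the crate's origin.
- cover_handle (a point): Centre of the top of the cover's blue block handle, 22 (x) x 60 (y) x 36 mm high, which stands from 90 to 126 mm above the rim in the middle of the cover.
- cover_bead (a point): Middle of the orange bead on the cover's +x long side, 8 mm above the rim (one on each long side). The beads meet the clips when the cover is about 16 mm above home; pushing past takes 12 to 18 N in all, then the force drops suddenly and the rim lands on the base plate, which is rigid.
- glue_bottle: Yellow glue bottle with red nozzle tip, 38 mm diameter, 120 mm tall, standing among the jars; not part of the job, leave alone. Origin: centre of its underside.
- tape_roll: Yellow roll of tape lying flat, 96 mm diameter, 24 mm high; leave alone. Origin: centre of underside.
- screwdriver: Screwdriver lying on the bench; leave alone. Origin: about its middle, on the underside.
- spray_bottle: White spray bottle with blue trigger head, 64 mm diameter, 184 mm tall; leave alone. Origin: centre of underside.
- card_stack: Stack of white cards, 90 x 140 x 28 mm; leave alone. Origin: centre of underside.
- steel_square: Steel gauge block, 100 x 30 x 8 mm, lying near the robot; leave alone. Origin: centre of underside.
Not all that is in view belongs to the job. Leave any pink look-alike of the cover alone.

How it is judged:
By the outcome, as a careful person would: the job done as asked, in the order asked, and still so for the second after the job is handed in, while the arm keeps its last pose, push and grip.
It also fails if it takes over 70 s, if anything falls off the work surface, if the arm or the gripper's body presses on something with over 40 N, if the wrist force passes 120 N, or if a joint passes its speed limit or range.

ROBOT

A 6-joint arm with a two-finger parallel gripper is mounted at the origin on the work surface. World frame = base frame: x ahead of the robot, y to its left, z up, the work surface at z = 0. Lengths are in mm, angles in rad, forces in N, time in s.
With the tool pointing down it reaches from about 275 to 1000 mm from the base axis. Payload 8.4 kg.
Tool frame: the origin (TCP) lies between the finger pads; the fingertips stand 17 mm ahead of it and the grasp point (between the pads) lies 2 mm behind it (r.tcp_to_tips is the distance from the TCP to the fingertips, in mm); z points along the fingers, y is the line along which they close (so a half turn about z gives the same grasp; the last joint's range is limited). The gripper opens to 85 mm and grips with 20 to 120 N. Pads are 22 mm wide; open, the fingers measure 114 mm over their backs; the gripper's body (76 mm by 85 mm) begins 54 mm behind the grasp point. The pads swing forward as they close: fully open they stand 13 mm farther back than shut.
Start: joints at [1.175, 0.353, 1.633, -0, 1.155, -0.002], TCP at [239.812, 577.164, 248.281] pointing down, gripper open.
Joint ranges: [-2.63, 2.63], [-0.92, 2.1], [0.06, 2.66], [-1.3, 4.44], [0, 2.69], [-3.02, 3.02]. Speed limits (rad/s): [2.22, 2.22, 2.79, 3.14, 3.14, 3.14].

INTERFACE

Orientations are given as [roll, pitch, yaw] about the fixed x, y, z axes, in that order (R = Rz(yaw) Ry(pitch) Rx(roll)).
In Python, from rig import r gives the robot as it stands. The module is installed in compiled form; this text tells all that it offers.
- The arm moves only by the tool apply_moves, never from a script. Its argument "series" is text: rows parted by semicolons, each of 7 numbers parted by spaces: the shift along the tool's x, y, z in cm, then the turn, a rotation vector about the tool's x, y, z in rad, then the gripper's target within -1 to 1 (shut at 1, half-way at 0, fully open at -1). In form: tx ty tz rx ry rz fingers; .... A call has exactly 10 rows; each row shifts and turns the commanded pose from where the row before left it, along the tool's axes as they then stand; what a row does not reach is not made up. A row lasts 1/12 s, in which the tool goes at most 41.7 mm and 7.16 degrees, less where a joint would pass 70% of its speed; a pose out of reach is approached as far as the arm can. A call with a gripper value outside its range is refused whole. The fingers move at their own pace and stop on an object; "squeeze" is the grip in N (left out, the last holds). Time passes only in rows, so rows that do not move let the fingers close, or fill a call up. It gives the time, the measured TCP pose, the force and the opening at its end, in the units of the state.
- r.sense(): the state, without advancing time (a new reading comes with each control period).
- r.grab_frame(name): name is "scene" or "top"; returns the picture (420x560x3 uint8, blue, green, red); there is no depth.
- r.camera_info(name): a dict with "K" (3x3 intrinsics, pixels), "extrinsics" (4x4, takes a point from camera to world coordinates). Camera axes: x right, y down, z forward; pixel columns grow to the right and rows downward; lengths in mm; the calibration is good to about 2 mm. A picture is of the moment at which its call begins. camera_info takes no time and is no camera call.
- r.sign_off(): hands the job in, once; it reports no verdict.
The state is a dict: "clock": time; "qpos": joint angles; "qvel": joint speeds; "joint_efforts": joint torques, N m; "eef_pos": TCP position; "tcp_rot": TCP orientation; "contact_force": force on the tool from outside, world axes, zero at the start; "wrist_torque": the same for the moment, N m; "opening": opening from 0.0 (shut) to 1.0 (fully open).
Only numpy, scipy, OpenCV 4.12 (cv2) and the standard library are available. Lean on these libraries where they do the work, as an engineer would, in place of code of your own. Each camera call takes 0.05 s, during which the arm holds its last target. There are 200 camera calls.

## Working session

There is one attempt and no reset: what is moved stays moved. The work goes in short steps, Python scripts to look and compute and a tool call to move; the robot and the scene stay as the last step left them, time stands still between calls to the robot, and variables do not carry over. Pictures are saved under pics/ and viewed, on a budget of 10 in all, crops included, one or two more only if the job needs it, and the job is handed in when it is done.

Besides the shell and the picture viewer there is one more tool, called after "Emit:" in YAML: its name, and indented under it one key for each argument. apply_moves: Moves the arm, as the interface text tells. Its arguments: {"type":"object","properties":{"series":{"type":"string"},"squeeze":{"type":"number"}},"required":["series"]}

```bash
mkdir -p pics; python3 - <<'E'
from rig import r
import cv2,numpy as np
for n in("scene","top"):
    cv2.imwrite(f"pics/{n}0.png",r.grab_frame(n)); c=r.camera_info(n); print(n,np.round(c["K"],1).tolist(),np.round(c["extrinsics"],3).tolist())
s=r.sense(); print({k:np.round(v,3).tolist() for k,v in s.items()}, r.tcp_to_tips)
E
```

```text
scene [[522.2, 0.0, 274.2], [0.0, 522.2, 197.7], [0.0, 0.0, 1.0]] [[-0.064, 0.715, -0.696, 1292.617], [0.998, 0.042, -0.049, 84.72], [-0.006, -0.698, -0.716, 949.255], [0.0, 0.0, 0.0, 1.0]]
top [[451.4, 0.0, 285.0], [0.0, 451.4, 211.9], [0.0, 0.0, 1.0]] [[-0.011, -0.995, 0.096, 376.818], [-1.0, 0.012, 0.008, 15.48], [-0.009, -0.096, -0.995, 1163.118], [0.0, 0.0, 0.0, 1.0]]
{'clock': 0.1, 'qpos': [1.175, 0.354, 1.634, 0.0, 1.155, -0.002], 'qvel': [-0.001, -0.003, -0.004, -0.001, -0.001, 0.001], 'joint_efforts': [0.0, -60.636, -34.282, 0.0, 0.004, -0.0], 'eef_pos': [239.667, 576.778, 247.64], 'tcp_rot': [-3.14, -0.0, 2.748], 'contact_force': [-0.467, 0.561, 0.077], 'wrist_torque': [-0.045, 0.0, -0.016], 'opening': 1.004} 17.0
```

View pics/scene0.png

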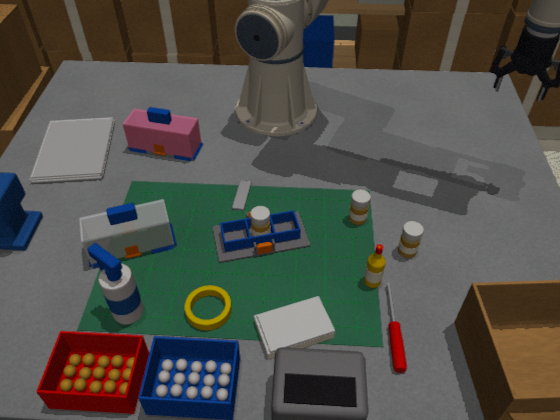

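View pics/top0.png

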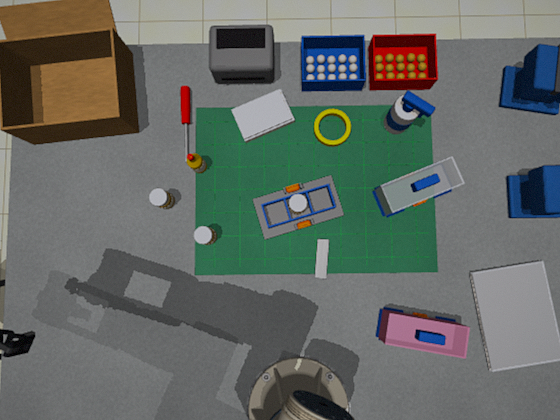

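The top view shows the loose jar caps at about (160,197) and (204,235), the crate at (298,207) with clips at (292,188) and (304,224), and the cover handle at (427,182). The scene view agrees: jars at (360,200) and (411,235), crate at (262,230), clear cover at (125,225) and the pink look-alike at (160,133).

```bash
cat > h.py <<'E'
from rig import r
import cv2,numpy as np
C={n:r.camera_info(n) for n in("scene","top")}
def ray(n,uv):
    K=np.array(C[n]["K"]);E=np.array(C[n]["extrinsics"])
    return E[:3,3],E[:3,:3]@np.linalg.solve(K,[uv[0],uv[1],1.])
def onz(n,uv,z):
    o,d=ray(n,uv); return o+d*(z-o[2])/d[2]
def rects(img,box,lo,hi,mina=15):
    x0,y0,x1,y1=box
    hsv=cv2.cvtColor(img[y0:y1,x0:x1],cv2.COLOR_BGR2HSV)
    m=cv2.inRange(hsv,np.array(lo),np.array(hi))
    cs,_=cv2.findContours(m,cv2.RETR_EXTERNAL,cv2.CHAIN_APPROX_NONE)
    out=[]
    for c in sorted(cs,key=cv2.contourArea,reverse=True):
        if cv2.contourArea(c)<mina: break
        out.append((c+np.array([[x0,y0]])).astype(np.float32))
    return out
def report(n,img,name,box,lo,hi,z,mina=15):
    for c in rects(img,box,lo,hi,mina):
        q=np.array([onz(n,p,z)[:2] for p in c[:,0]],np.float32)
        (cx,cy),(w,h),a=cv2.minAreaRect(q); (ux,uy),rad=cv2.minEnclosingCircle(q)
        b=cv2.boxPoints(((cx,cy),(w,h),a)); e=max((b[1]-b[0],b[2]-b[1]),key=np.linalg.norm)
        print(n,name,"rect",np.round([cx,cy,w,h],1),"long dir deg %.1f"%(np.degrees(np.arctan2(e[1],e[0]))%180),"circ",np.round([ux,uy,rad],1),"px",np.round(c[:,0].mean(0)),cv2.contourArea(c))
E
python3 - <<'E'
from h import *
t=cv2.imread("pics/top0.png"); s=cv2.imread("pics/scene0.png")
W=((0,0,170),(180,60,255))
for nm,b in(("jarA",(140,180,182,215)),("jarB",(190,222,222,250)),("jarin",(282,190,314,220))): report("top",t,nm,b,*W,80)
for nm,b in(("jarA",(395,215,428,265)),("jarB",(345,185,375,230)),("jarin",(245,203,275,240))): report("scene",s,nm,b,*W,80)
O=((5,150,120),(18,255,255))
report("top",t,"clip",(245,170,350,240),*O,30)
report("top",t,"crate wall",(245,170,350,240),(105,120,60),(125,255,255),40)
report("top",t,"plate",(245,170,350,245),(0,0,50),(180,60,150),8,200)
report("top",t,"handle",(405,165,450,200),(105,120,60),(125,255,255),126)
hs=cv2.cvtColor(t,cv2.COLOR_BGR2HSV); print(hs[182,412:446].tolist())
report("top",t,"lips",(365,150,470,220),(105,120,40),(125,255,255),0)
report("scene",s,"handle",(100,195,145,230),(105,120,60),(125,255,255),126)
o=np.hstack([cv2.resize(t[145:225,365:475],None,fx=4,fy=4,interpolation=2),cv2.resize(t[165:245,240:350],None,fx=4,fy=4,interpolation=2)])
cv2.imwrite("pics/crop.png",cv2.resize(o,(800,291)))
E
```

```text
top jarA rect [522.5 332.6  36.8  36.7] long dir deg 89.3 circ [522.3 332.7  20.2] px [157. 197.] 191.5
top jarB rect [429.2 223.8  38.6  36. ] long dir deg 89.4 circ [429.  223.4  20.2] px [202. 235.] 195.5
top jarin rect [505.1  -6.6  36.2  38.9] long dir deg 179.3 circ [504.3  -6.2  20.6] px [298. 202.] 197.0
scene jarin rect [496.7  -5.4  34.   33.8] long dir deg 5.4 circ [497.2  -5.1  18.3] px [259. 213.] 23.0
top clip rect [455.4 -21.5  14.3  33.4] long dir deg 107.8 circ [453.9 -21.9  16.8] px [303. 224.] 62.5
top clip rect [547.4   5.6  15.4  32.9] long dir deg 107.9 circ [548.2   5.8  16.5] px [292. 188.] 56.0
top crate wall rect [501.   -8.9  63.2 178.2] long dir deg 106.5 circ [501.7  -8.5  92.6] px [298. 206.] 1214.0
top plate rect [503.9  -8.  115.1 214.3] long dir deg 106.4 circ [502.4  -8.4 118.8] px [298. 206.] 3260.0
top handle rect [ 543.2 -304.9   20.6   59.2] long dir deg 111.2 circ [ 542.8 -305.1   29.9] px [426. 182.] 199.0
[[79, 21, 132], [107, 21, 110], [111, 112, 125], [109, 222, 147], [108, 247, 154], [108, 239, 160], [108, 230, 165], [108, 230, 160], [109, 216, 163], [108, 232, 158], [108, 229, 157], [108, 234, 158], [108, 223, 158], [108, 229, 157], [108, 229, 157], [107, 245, 154], [109, 212, 159], [108, 226, 159], [108, 236, 157], [108, 224, 157], [108, 224, 163], [108, 231, 160], [108, 232, 157], [108, 255, 148], [109, 255, 133], [111, 194, 109], [115, 61, 117], [120, 16, 131], [150, 2, 139], [114, 9, 147], [114, 9, 144], [113, 7, 142], [107, 12, 143], [128, 7, 141]]
top lips rect [ 561.8 -339.7   23.2   75.4] long dir deg 111.2 circ [ 560.4 -340.1   38. ] px [425. 183.] 223.5
top lips rect [ 500.6 -232.3   91.2   41.5] long dir deg 56.0 circ [ 515.8 -242.5   45.6] px [385. 207.] 68.0
scene handle rect [ 558.2 -296.4   52.    58.2] long dir deg 112.9 circ [ 557.4 -296.4   37.2] px [121. 213.] 427.5
```

View pics/crop.png

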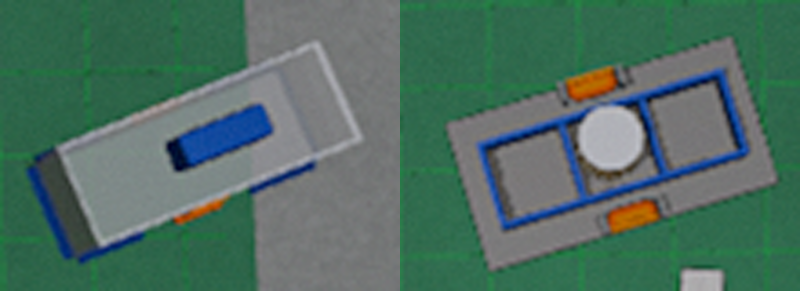

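Emit:
apply_moves:
  series: "-3.1 -2.54 0 0 0 0 -1;-3.1 -2.54 0 0 0 0 -1;-3.1 -2.54 0 0 0 0 -1;-3.1 -2.54 0 0 0 0 -1;-3.1 -2.54 0 0 0 0 -1;-3.1 -2.54 0 0 0 0 -1;-3.1 -2.54 0 0 0 0 -1;-3.1 -2.54 0 0 0 0 -1;-3.1 -2.54 0 0 0 0 -1;-3.1 -2.54 0 0 0 0 -1"
  squeeze: 40

```text
clock: 0.93
eef_pos: [428.9, 221.8, 248.2]
tcp_rot: [-3.142, -0.0, 2.748]
contact_force: [0.6, 0.2, 0.1]
opening: 1.001
```

Emit:
apply_moves:
  series: "0 0 0.8 0 0 0.111 -1;0 0 0.8 0 0 0.111 -1;0 0 0.8 0 0 0.111 -1;0 0 0.8 0 0 0.111 -1;0 0 0.8 0 0 0.111 -1;0 0 0.8 0 0 0.111 -1;0 0 0.8 0 0 0.111 -1;0 0 0.8 0 0 0.111 -1;0 0 0 0 0 0 -1;0 0 0 0 0 0 -1"

```text
clock: 1.77
eef_pos: [428.2, 223.5, 183.9]
tcp_rot: [-3.14, 0.0, 1.863]
contact_force: [-0.0, -0.1, 1.0]
opening: 1.003
```

```bash
cat >> h.py <<'E'
from scipy.spatial.transform import Rotation as R
def go(x,y,z,yawdeg=None):
    s=r.sense(); M=R.from_euler("xyz",s["tcp_rot"]).as_matrix()
    d=M.T@(np.array([x,y,z])-s["eef_pos"])/10
    print("clock %.2f"%s["clock"],"tool shift cm",np.round(d,2),"pos",np.round(s["eef_pos"],1),"rpy deg",np.round(np.degrees(s["tcp_rot"]),1),"F",np.round(s["contact_force"],1),"open %.3f"%s["opening"])
    if yawdeg is not None: print("rz",round(-np.radians((yawdeg-np.degrees(s["tcp_rot"][2])+180)%360-180),3))
E
python3 -c "
from h import *
go(429,223.6,60,106.6)"
```

```text
clock 1.77 tool shift cm [-1.000e-02  9.000e-02  1.239e+01] pos [428.2 223.5 183.9] rpy deg [-179.9    0.   106.8] F [-0.  -0.1  1. ] open 1.003
rz 0.003
```

Emit:
apply_moves:
  series: "0 0.09 1.7 0 0 0 -1;0 0 1.7 0 0 0 -1;0 0 1.7 0 0 0 -1;0 0 1.7 0 0 0 -1;0 0 1.7 0 0 0 -1;0 0 1.7 0 0 0 -1;0 0 1.4 0 0 0 -1;0 0 0.8 0 0 0 -1;0 0 0 0 0 0 -1;0 0 0 0 0 0 -1"

```text
clock: 2.6
eef_pos: [429.7, 224.0, 60.6]
tcp_rot: [-3.141, 0.0, 1.861]
contact_force: [-0.1, -0.2, 0.0]
opening: 0.997
```

Emit:
apply_moves:
  series: "0 0 0 0 0 0 1;0 0 0 0 0 0 1;0 0 0 0 0 0 1;0 0 0 0 0 0 1;0 0 0 0 0 0 1;0 0 0 0 0 0 1;0 0 0 0 0 0 1;0 0 0 0 0 0 1;0 0 0 0 0 0 1;0 0 0 0 0 0 1"

```text
clock: 3.43
eef_pos: [429.9, 224.1, 61.1]
tcp_rot: [3.14, -0.0, 1.86]
contact_force: [-0.2, -0.8, 6.8]
opening: 0.508
```

Emit:
apply_moves:
  series: "0 0 -0.6 0 0 0 1;0 0 -1.4 0 0 0 1;0 0 -1.5 0 0 0 1;0 0 -1.5 0 0 0 1;0 0 -1.5 0 0 0 1;0 0 -1.5 0 0 0 1;0 0 -1.5 0 0 0 1;0 0 -1.5 0 0 0 1;0 0 0 0 0 0 1;0 0 0 0 0 0 1"

```text
clock: 4.27
eef_pos: [429.8, 224.1, 171.0]
tcp_rot: [3.14, -0.0, 1.86]
contact_force: [0.4, -0.1, -0.2]
opening: 0.506
```

```bash
python3 -c "
from h import *
go(518.4,-64,75,106.6)
for n in('scene','top'): cv2.imwrite(f'pics/{n}1.png',r.grab_frame(n))
s=cv2.imread('pics/scene1.png');t=cv2.imread('pics/top1.png')
cv2.imwrite('pics/c1.png',np.hstack([cv2.resize(s[90:290,230:430],None,fx=2,fy=2),cv2.resize(t[140:340,120:320],None,fx=2,fy=2)]))"
```

```text
clock 4.27 tool shift cm [-30.14   0.26   9.58] pos [429.8 224.1 171. ] rpy deg [179.9  -0.  106.6] F [ 0.4 -0.1 -0.2] open 0.506
rz -0.001
```

View pics/c1.png

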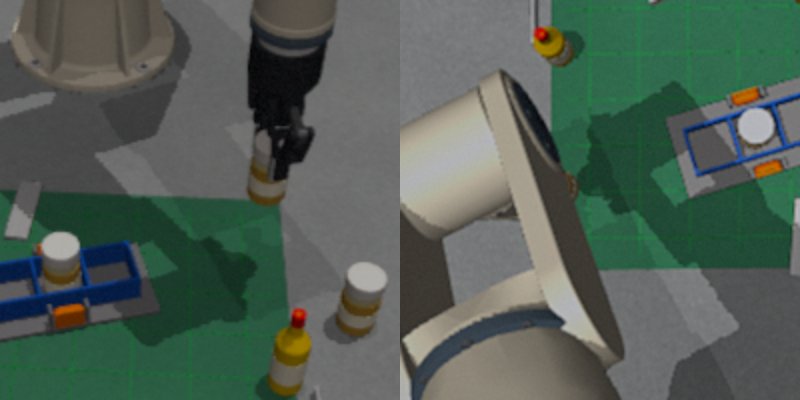

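The jar is held upright in the gripper (left half, about (268,165)) and the crate is untouched. Next I carry it to the right cell.

Emit:
apply_moves:
  series: "-2 0.03 0 0 0 0 1;-3 0.03 0 0 0 0 1;-3.3 0.03 0 0 0 0 1;-3.4 0.03 0 0 0 0 1;-3.4 0.03 0 0 0 0 1;-3.4 0.03 0 0 0 0 1;-3.4 0.03 0 0 0 0 1;-3.4 0.03 0 0 0 0 1;-2.8 0.02 0 0 0 0 1;-2 0 0 0 0 0 1"

```text
clock: 5.2
eef_pos: [517.7, -66.2, 169.1]
tcp_rot: [-3.14, -0.0, 1.859]
contact_force: [-0.3, 0.3, -0.6]
opening: 0.506
```

Emit:
apply_moves:
  series: "0 0 0.8 0 0 0 1;0 0 1.2 0 0 0 1;0 0 1.2 0 0 0 1;0 0 1.0 0 0 0 1;0 0 0.8 0 0 0 1;0 0 0 0 0 0 1;0 0 0 0 0 0 1;0 0 0 0 0 0 1;0 0 0 0 0 0 1;0 0 0 0 0 0 1"

```text
clock: 6.03
eef_pos: [518.2, -63.8, 120.9]
tcp_rot: [3.141, 0.0, 1.86]
contact_force: [-0.0, -0.1, -1.5]
opening: 0.51
```

```bash
python3 -c "
from h import *
go(518.4,-64,70,106.6)
for n in('scene','top'): cv2.imwrite(f'pics/{n}2.png',r.grab_frame(n))
s=cv2.imread('pics/scene2.png');t=cv2.imread('pics/top2.png')
cv2.imwrite('pics/c2.png',np.hstack([cv2.resize(s[140:270,180:310],(400,400)),cv2.resize(t[140:270,235:365],(400,400))]))"
```

```text
clock 6.03 tool shift cm [-0.02  0.01  5.09] pos [518.2 -63.8 120.9] rpy deg [179.9   0.  106.6] F [-0.  -0.1 -1.5] open 0.510
rz -0.001
```

View pics/c2.png

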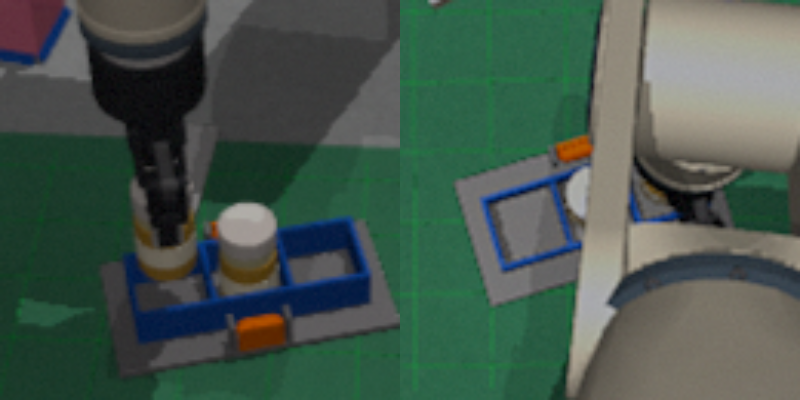

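The jar hangs above the right cell and looks centred on it (scene crop: jar about x=167, cell 130–210). Now I lower it.

Emit:
apply_moves:
  series: "0 0 0.6 0 0 0 1;0 0 0.6 0 0 0 1;0 0 0.6 0 0 0 1;0 0 0.6 0 0 0 1;0 0 0.6 0 0 0 1;0 0 0.6 0 0 0 1;0 0 0.6 0 0 0 1;0 0 0.4 0 0 0 1;0 0 0.3 0 0 0 1;0 0 0 0 0 0 1"

```text
clock: 6.97
eef_pos: [517.4, -63.8, 70.6]
tcp_rot: [-3.141, -0.0, 1.86]
contact_force: [-1.4, -0.5, -0.8]
opening: 0.508
```

Emit:
apply_moves:
  series: "0 0 0.1 0 0 0 1;0 0 0.1 0 0 0 1;0 0 0 0 0 0 0.4;0 0 0 0 0 0 0.2;0 0 0 0 0 0 -0.2;0 0 0 0 0 0 -0.6;0 0 0 0 0 0 -0.6;0 0 0 0 0 0 -0.6;0 0 0 0 0 0 -0.6;0 0 0 0 0 0 -0.6"

```text
clock: 7.8
eef_pos: [517.8, -63.9, 69.3]
tcp_rot: [3.142, 0.0, 1.86]
contact_force: [0.4, -0.0, -0.6]
opening: 0.799
```

Emit:
apply_moves:
  series: "0 0 -0.6 0 0 0 -1;0 0 -1.2 0 0 0 -1;0 0 -1.6 0 0 0 -1;0 0 -1.6 0 0 0 -1;0 0 -1.6 0 0 0 -1;0 0 -1.6 0 0 0 -1;0 0 -1.6 0 0 0 -1;0 0 -1.2 0 0 0 -1;0 0 0 0 0 0 -1;0 0 0 0 0 0 -1"

```text
clock: 8.63
eef_pos: [518.1, -63.9, 179.9]
tcp_rot: [3.14, 0.001, 1.86]
contact_force: [-0.2, 0.6, 0.1]
opening: 1.001
```

```bash
python3 -c "
from h import *
go(522.4,332.7,60,106.6)"
```

```text
clock 8.63 tool shift cm [37.9  11.69 11.99] pos [518.1 -63.9 179.9] rpy deg [179.9   0.  106.6] F [-0.2  0.6  0.1] open 1.001
rz -0.001
```

Emit:
apply_moves:
  series: "3.7 1.15 0 0 0 0 -1;3.8 1.17 0 0 0 0 -1;3.8 1.17 0 0 0 0 -1;3.8 1.17 0 0 0 0 -1;3.8 1.17 0 0 0 0 -1;3.8 1.17 0 0 0 0 -1;3.8 1.17 0 0 0 0 -1;3.8 1.17 0 0 0 0 -1;3.8 1.17 0 0 0 0 -1;3.8 1.17 0 0 0 0 -1"

```text
clock: 9.47
eef_pos: [520.7, 334.4, 177.9]
tcp_rot: [-3.14, 0.001, 1.86]
contact_force: [0.5, -0.2, -0.1]
opening: 0.992
```

Emit:
apply_moves:
  series: "0 0 0.4 0 0 0 -1;0 0 0.4 0 0 0 -1;0 0 0.4 0 0 0 -1;0 0 0.4 0 0 0 -1;0 0 0.4 0 0 0 -1;0 0 0 0 0 0 -1;0 0 0 0 0 0 -1;0 0 0 0 0 0 -1;0 0 0 0 0 0 -1;0 0 0 0 0 0 -1"

```text
clock: 10.3
eef_pos: [521.9, 332.6, 159.6]
tcp_rot: [3.141, -0.0, 1.86]
contact_force: [0.3, 0.4, 0.5]
opening: 1.003
```

```bash
python3 -c "
from h import *
go(522.4,332.7,60,106.6)
t=r.grab_frame('top'); cv2.imwrite('pics/top3.png',t)
W=((0,0,170),(180,60,255))
report('top',t,'cap',(270,180,345,225),*W,88,100)
report('top',t,'clip',(245,170,350,240),(5,150,120),(18,255,255),30)
"
```

```text
clock 10.30 tool shift cm [-0.01  0.04  9.96] pos [521.9 332.6 159.6] rpy deg [180.   -0.  106.5] F [0.3 0.4 0.5] open 1.003
rz -0.001
top cap rect [504.2  -6.4  39.1  39.2] long dir deg 134.4 circ [504.2  -6.4  21. ] px [297. 202.] 206.0
top cap rect [517.9 -65.4  38.4  38.7] long dir deg 179.0 circ [517.9 -64.8  20.4] px [322. 196.] 200.0
top clip rect [455.4 -21.5  15.   33.5] long dir deg 106.1 circ [453.9 -21.9  16.8] px [304. 224.] 63.0
top clip rect [547.3   5.6  16.2  32.8] long dir deg 105.4 circ [548.2   5.8  16.5] px [292. 188.] 58.0
```

Emit:
apply_moves:
  series: "0 0.04 1.4 0 0 0 -1;0 0 1.5 0 0 0 -1;0 0 1.5 0 0 0 -1;0 0 1.5 0 0 0 -1;0 0 1.5 0 0 0 -1;0 0 1.3 0 0 0 -1;0 0 0.8 0 0 0 -1;0 0 0.4 0 0 0 -1;0 0 0 0 0 0 -1;0 0 0 0 0 0 -1"

```text
clock: 11.18
eef_pos: [522.3, 333.0, 60.6]
tcp_rot: [3.141, -0.0, 1.86]
contact_force: [-0.2, 0.1, 0.4]
opening: 1.002
```

Emit:
apply_moves:
  series: "0 0 0 0 0 0 1;0 0 0 0 0 0 1;0 0 0 0 0 0 1;0 0 0 0 0 0 1;0 0 0 0 0 0 1;0 0 0 0 0 0 1;0 0 0 0 0 0 1;0 0 0 0 0 0 1;0 0 0 0 0 0 1;0 0 0 0 0 0 1"

```text
clock: 12.02
eef_pos: [522.4, 333.0, 61.0]
tcp_rot: [3.141, -0.0, 1.86]
contact_force: [-0.9, -0.2, 6.1]
opening: 0.504
```

Emit:
apply_moves:
  series: "0 0 -0.6 0 0 0 1;0 0 -1.4 0 0 0 1;0 0 -1.5 0 0 0 1;0 0 -1.5 0 0 0 1;0 0 -1.5 0 0 0 1;0 0 -1.5 0 0 0 1;0 0 -1.5 0 0 0 1;0 0 -1.5 0 0 0 1;0 0 0 0 0 0 1;0 0 0 0 0 0 1"

```text
clock: 12.85
eef_pos: [522.4, 333.0, 170.9]
tcp_rot: [3.14, -0.0, 1.86]
contact_force: [0.7, 0.5, -1.1]
opening: 0.504
```

```bash
python3 -c "
from h import *
go(485.2,47.2,70,106.6)"
```

```text
clock 12.85 tool shift cm [-26.34 -11.72  10.06] pos [522.4 333.  170.9] rpy deg [179.9  -0.  106.6] F [ 0.7  0.5 -1.1] open 0.504
rz -0.001
```

Emit:
apply_moves:
  series: "-1.8 -0.8 0 0 0 0 1;-2.7 -1.2 0 0 0 0 1;-3 -1.34 0 0 0 0 1;-3 -1.34 0 0 0 0 1;-3 -1.34 0 0 0 0 1;-3 -1.34 0 0 0 0 1;-3 -1.34 0 0 0 0 1;-2.8 -1.24 0 0 0 0 1;-2.4 -1.06 0 0 0 0 1;-1.6 -0.7 0 0 0 0 1"

```text
clock: 13.68
eef_pos: [483.3, 45.2, 169.1]
tcp_rot: [-3.139, -0.0, 1.859]
contact_force: [0.3, 0.7, -1.6]
opening: 0.506
```

Emit:
apply_moves:
  series: "0 0 0.8 0 0 0 1;0 0 1.2 0 0 0 1;0 0 1.2 0 0 0 1;0 0 1.0 0 0 0 1;0 0 0.8 0 0 0 1;0 0 0 0 0 0 1;0 0 0 0 0 0 1;0 0 0 0 0 0 1;0 0 0 0 0 0 1;0 0 0 0 0 0 1"

```text
clock: 14.52
eef_pos: [485.3, 47.5, 120.8]
tcp_rot: [3.141, 0.0, 1.86]
contact_force: [-0.7, 1.3, -1.0]
opening: 0.504
```

```bash
python3 -c "
from h import *
go(485.2,47.2,70,106.6)"
```

```text
clock 14.52 tool shift cm [-0.03 -0.02  5.08] pos [485.3  47.5 120.8] rpy deg [179.9   0.  106.6] F [-0.7  1.3 -1. ] open 0.504
rz -0.001
```

Emit:
apply_moves:
  series: "-0.03 0 0.6 0 0 0 1;0 0 0.6 0 0 0 1;0 0 0.6 0 0 0 1;0 0 0.6 0 0 0 1;0 0 0.6 0 0 0 1;0 0 0.6 0 0 0 1;0 0 0.6 0 0 0 1;0 0 0.4 0 0 0 1;0 0 0.3 0 0 0 1;0 0 0 0 0 0 1"

```text
clock: 15.35
eef_pos: [484.6, 47.1, 70.6]
tcp_rot: [-3.141, -0.0, 1.86]
contact_force: [0.3, -0.1, -1.0]
opening: 0.502
```

Emit:
apply_moves:
  series: "0 0 0.1 0 0 0 1;0 0 0.1 0 0 0 1;0 0 0 0 0 0 0.4;0 0 0 0 0 0 0.2;0 0 0 0 0 0 -0.2;0 0 0 0 0 0 -0.6;0 0 0 0 0 0 -0.6;0 0 0 0 0 0 -0.6;0 0 0 0 0 0 -0.6;0 0 0 0 0 0 -0.6"

```text
clock: 16.18
eef_pos: [485.0, 47.1, 69.3]
tcp_rot: [3.142, 0.0, 1.86]
contact_force: [0.6, 0.0, 0.1]
opening: 0.799
```

Emit:
apply_moves:
  series: "0 0 -0.6 0 0 0 -1;0 0 -1.2 0 0 0 -1;0 0 -1.6 0 0 0 -1;0 0 -1.6 0 0 0 -1;0 0 -1.6 0 0 0 -1;0 0 -1.6 0 0 0 -1;0 0 -1.6 0 0 0 -1;0 0 -1.6 0 0 0 -1;0 0 -1.6 0 0 0 -1;0 0 -1.4 0 0 0 -1"

```text
clock: 17.02
eef_pos: [485.0, 47.1, 214.8]
tcp_rot: [3.141, 0.0, 1.86]
contact_force: [0.5, -0.1, 0.3]
opening: 0.998
```

```bash
python3 -c "
from h import *
go(543,-305,112,111.2)"
```

```text
clock 17.02 tool shift cm [-35.4   -4.49  10.29] pos [485.   47.1 214.8] rpy deg [180.    0.  106.6] F [ 0.5 -0.1  0.3] open 0.998
rz -0.081
```

Emit:
apply_moves:
  series: "-2.5 -0.32 0 0 0 0 -1;-3.5 -0.45 0 0 0 0 -1;-3.8 -0.48 0 0 0 0 -1;-3.8 -0.48 0 0 0 0 -1;-3.8 -0.48 0 0 0 0 -1;-3.8 -0.48 0 0 0 0 -1;-3.8 -0.48 0 0 0 0 -1;-3.8 -0.48 0 0 0 0 -1;-3.8 -0.48 0 0 0 0 -1;-2.8 -0.36 0 0 0 0 -1"
  squeeze: 100

```text
clock: 17.85
eef_pos: [542.9, -308.1, 213.8]
tcp_rot: [3.141, 0.001, 1.859]
contact_force: [0.8, 0.7, -0.7]
opening: 1.002
```

Emit:
apply_moves:
  series: "0 0 0.8 0 0 -0.04 -1;0 0 1 0 0 -0.041 -1;0 0 1 0 0 0 -1;0 0 1 0 0 0 -1;0 0 1 0 0 0 -1;0 0 1 0 0 0 -1;0 0 0.4 0 0 0 -1;0 0 0 0 0 0 -1;0 0 0 0 0 0 -1;0 0 0 0 0 0 -1"

```text
clock: 18.68
eef_pos: [543.2, -305.1, 151.8]
tcp_rot: [3.141, 0.001, 1.941]
contact_force: [0.1, -0.0, 0.7]
opening: 0.999
```

```bash
python3 -c "
from h import *
go(543,-305,111,111.2)
t=r.grab_frame('top'); s=r.grab_frame('scene'); cv2.imwrite('pics/top4.png',t)
report('top',t,'cap',(245,170,350,225),(0,0,170),(180,60,255),88,100)
cv2.imwrite('pics/c4.png',np.hstack([cv2.resize(s[120:270,60:210],(400,400)),cv2.resize(t[120:270,330:480],(400,400))]))"
```

```text
clock 18.68 tool shift cm [ 0.02 -0.02  4.08] pos [ 543.2 -305.1  151.8] rpy deg [180.    0.  111.2] F [ 0.1 -0.   0.7] open 0.999
rz 0.0
top cap rect [485.5  47.7  38.3  38.5] long dir deg 179.4 circ [485.5  47.6  20.6] px [275. 210.] 205.0
top cap rect [504.2  -6.4  36.   38.6] long dir deg 179.3 circ [503.4  -6.1  20.5] px [298. 202.] 200.0
top cap rect [517.9 -65.4  38.4  38.7] long dir deg 179.0 circ [517.9 -64.4  20.3] px [322. 196.] 198.0
```

View pics/c4.png

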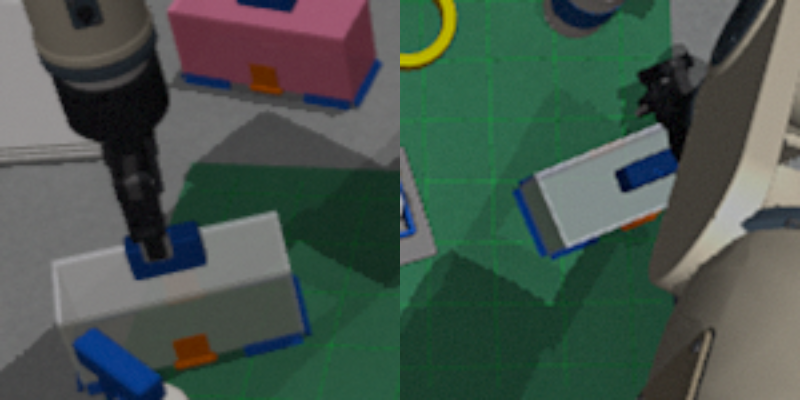

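Both jars stand in their end cells: caps at (485.5,47.6) and (517.9,-65), each within about 1 mm of plan. The gripper is above the middle of the handle (scene crop (160,250)).

Emit:
apply_moves:
  series: "0 0 0.7 0 0 0 -1;0 0 0.8 0 0 0 -1;0 0 0.8 0 0 0 -1;0 0 0.8 0 0 0 -1;0 0 0.6 0 0 0 -1;0 0 0.4 0 0 0 -1;0 0 0 0 0 0 -1;0 0 0 0 0 0 -1;0 0 0 0 0 0 -0.5;0 0 0 0 0 0 0"

```text
clock: 19.62
eef_pos: [543.1, -305.2, 110.7]
tcp_rot: [3.141, 0.001, 1.941]
contact_force: [-0.5, 0.1, 0.0]
opening: 0.746
```

Emit:
apply_moves:
  series: "0 0 0 0 0 0 1;0 0 0 0 0 0 1;0 0 0 0 0 0 1;0 0 0 0 0 0 1;0 0 0 0 0 0 1;0 0 0 0 0 0 1;0 0 0 0 0 0 1;0 0 0 0 0 0 1;0 0 0 0 0 0 1;0 0 0 0 0 0 1"

```text
clock: 20.45
eef_pos: [543.0, -305.1, 110.7]
tcp_rot: [3.141, 0.0, 1.941]
contact_force: [-0.7, -0.0, 5.5]
opening: 0.241
```

Emit:
apply_moves:
  series: "0 0 -0.5 0 0 0 1;0 0 -1 0 0 0 1;0 0 -1.4 0 0 0 1;0 0 -1.5 0 0 0 1;0 0 -1.5 0 0 0 1;0 0 -1.5 0 0 0 1;0 0 -1.5 0 0 0 1;0 0 -1.5 0 0 0 1;0 0 -1 0 0 0 1;0 0 -0.6 0 0 0 1"

```text
clock: 21.28
eef_pos: [543.2, -305.2, 232.0]
tcp_rot: [3.141, 0.001, 1.941]
contact_force: [0.2, -0.7, -2.2]
opening: 0.244
```

```bash
python3 -c "
from h import *
go(501.7,-8.4,223,106.6)
s=r.grab_frame('scene'); t=r.grab_frame('top')
cv2.imwrite('pics/c5.png',np.hstack([cv2.resize(s[80:280,30:230],(400,400)),cv2.resize(t[120:270,330:480],(400,400))]))"
```

```text
clock 21.28 tool shift cm [29.17  6.87  0.87] pos [ 543.2 -305.2  232. ] rpy deg [1.799e+02 1.000e-01 1.112e+02] F [ 0.2 -0.7 -2.2] open 0.244
rz 0.08
```

View pics/c5.png

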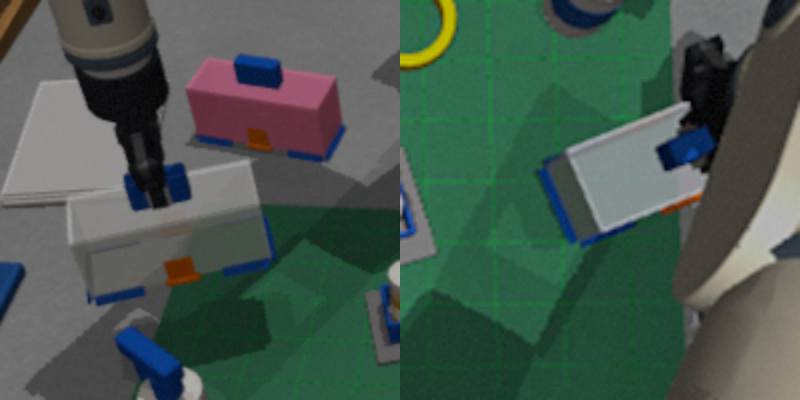

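The cover is held level and clear of the bench (scene crop: handle at (157,187)). Next I carry it over the crate.

Emit:
apply_moves:
  series: "1.6 0.38 0 0 0 0 1;2.6 0.61 0 0 0 0 1;3.2 0.75 0 0 0 0 1;3.5 0.82 0 0 0 0 1;3.6 0.85 0 0 0 0 1;3.6 0.85 0 0 0 0 1;3.6 0.85 0 0 0 0 1;3.2 0.75 0 0 0 0 1;2.6 0.61 0 0 0 0 1;1.67 0.4 0 0 0 0 1"

```text
clock: 22.22
eef_pos: [499.6, -5.3, 229.3]
tcp_rot: [-3.14, -0.002, 1.942]
contact_force: [0.2, 0.6, -2.5]
opening: 0.241
```

Emit:
apply_moves:
  series: "0 0 0 0 0 0.02 1;0 0 0 0 0 0.02 1;0 0 0 0 0 0.02 1;0 0 0 0 0 0.02 1;0 0 0 0 0 0 1;0 0 0 0 0 0 1;0 0 0 0 0 0 1;0 0 0 0 0 0 1;0 0 0 0 0 0 1;0 0 0 0 0 0 1"

```text
clock: 23.05
eef_pos: [501.4, -8.3, 230.3]
tcp_rot: [-3.142, -0.0, 1.861]
contact_force: [-0.7, 0.2, -2.3]
opening: 0.241
```

```bash
python3 -c "
from h import *
go(501.7,-8.4,223,106.6)
s=r.grab_frame('scene'); t=r.grab_frame('top')
cv2.imwrite('pics/scene6.png',s);cv2.imwrite('pics/top6.png',t)
report('top',t,'handle',(280,170,330,240),(105,120,60),(125,255,255),248)
report('top',t,'lips etc',(240,150,360,260),(105,120,60),(125,255,255),121)
cv2.imwrite('pics/c6.png',np.hstack([cv2.resize(s[100:280,170:350],(400,400)),cv2.resize(t[120:270,230:380],(400,400))]))"
```

```text
clock 23.05 tool shift cm [-0.01  0.03  0.73] pos [501.4  -8.3 230.3] rpy deg [-180.    -0.   106.6] F [-0.7  0.2 -2.3] open 0.241
rz 0.0
top handle rect [445.4  17.    5.8  34.7] long dir deg 107.8 circ [444.5  16.7  17.4] px [288. 221.] 22.5
top handle rect [466.4 -53.4   5.2  29.7] long dir deg 107.8 circ [468.2 -52.8  14.8] px [322. 211.] 20.0
top lips etc rect [481.1 -71.5   6.6  51.5] long dir deg 107.8 circ [484.3 -70.5  25.7] px [326. 209.] 35.5
top lips etc rect [452.7  24.1   6.6  54.2] long dir deg 107.8 circ [451.6  23.8  27.1] px [285. 222.] 34.5
```

View pics/c6.png

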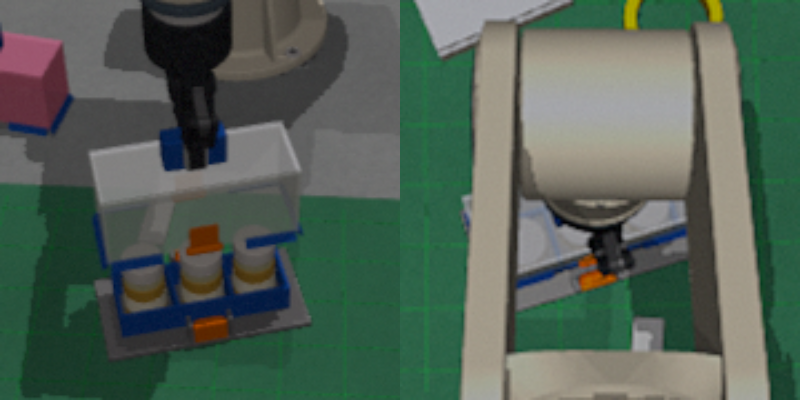

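The cover hangs level above the crate with the three jars below it (bead at crop (205,238), clip at (210,328)). Before lowering, I compare predicted and measured bead and clip pixels to check how the cover sits in the grip.

```bash
python3 -c "
from h import *
s=cv2.imread('pics/scene6.png')
def proj(p):
    E=np.linalg.inv(np.array(C['scene']['extrinsics'])); q=np.array(C['scene']['K'])@(E[:3,:3]@p+E[:3,3]); return q[:2]/q[2]
th=np.radians(16.6); X=np.array([np.cos(th),np.sin(th),0]);Y=np.array([-np.sin(th),np.cos(th),0]); o=np.array([501.5,-8.3,0])
for c in rects(s,(170,100,350,280),(5,150,100),(18,255,255),15):
    m=cv2.moments(c); print('orange',np.round([m['m10']/m['m00'],m['m01']/m['m00']],1),cv2.boundingRect(c.astype(int)))
print('bead',proj(o+37*X+[0,0,127.6]),'bead+5mm y',proj(o+37*X+5*Y+[0,0,127.6])); print('clip ctr',proj(o+51*X+[0,0,27]))
for c in rects(s,(170,100,350,280),(105,120,60),(125,255,255),15): print('blue',cv2.boundingRect(c.astype(int)),cv2.contourArea(c))
for y in(-100,-30,30,100): print('lip',y,proj(o+42*X+y*Y+[0,0,119.6]).round(1))
for y in(-30,30): print('handle',y,proj(o+11*X+y*Y+[0,0,245.6]).round(1),proj(o+11*X+y*Y+[0,0,209.6]).round(1))
"
```

```text
orange [263.8 245.2] (257, 243, 15, 6)
orange [261.5 211.6] (254, 210, 16, 5)
bead [260.87463684 211.40974949] bead+5mm y [263.15725769 211.01675042]
clip ctr [263.24699665 246.03180559]
blue (220, 212, 80, 40) 1295.5
blue (242, 157, 11, 20) 133.0
blue (281, 204, 22, 8) 73.0
blue (264, 155, 8, 19) 66.5
blue (212, 196, 7, 25) 38.5
blue (174, 155, 17, 6) 37.5
blue (193, 143, 10, 17) 32.0
lip -100 [215.2 223.6]
lip -30 [247.7 218. ]
lip 30 [275.1 213.2]
lip 100 [306.4 207.8]
handle -30 [242.1 164.7] [243.  177.7]
handle 30 [271.3 160.1] [271.5 173.1]
```

Bead and clip are each offset about 0.5 px from prediction in the same direction, so their relative error is under 1 mm. Lowering now.

Emit:
apply_moves:
  series: "0 0.03 0.5 0 0 0 1;0 0 0.8 0 0 0 1;0 0 1 0 0 0 1;0 0 1.1 0 0 0 1;0 0 1.1 0 0 0 1;0 0 1 0 0 0 1;0 0 0.8 0 0 0 1;0 0 0.6 0 0 0 1;0 0 0.3 0 0 0 1;0 0 0 0 0 0 1"

```text
clock: 23.98
eef_pos: [501.4, -8.1, 157.5]
tcp_rot: [-3.14, -0.0, 1.861]
contact_force: [0.2, 0.6, -2.7]
opening: 0.242
```

Emit:
apply_moves:
  series: "0 0 0.2 0 0 0 1;0 0 0.2 0 0 0 1;0 0 0.2 0 0 0 1;0 0 0.2 0 0 0 1;0 0 0.2 0 0 0 1;0 0 0.2 0 0 0 1;0 0 0.2 0 0 0 1;0 0 0.1 0 0 0 1;0 0 0 0 0 0 1;0 0 0 0 0 0 1"

```text
clock: 24.82
eef_pos: [501.6, -8.1, 143.2]
tcp_rot: [-3.141, -0.0, 1.861]
contact_force: [-0.1, -0.1, -2.0]
opening: 0.242
```

Emit:
apply_moves:
  series: "0 0 0.15 0 0 0 1;0 0 0.15 0 0 0 1;0 0 0.15 0 0 0 1;0 0 0.1 0 0 0 1;0 0 0.1 0 0 0 1;0 0 0.1 0 0 0 1;0 0 0.1 0 0 0 1;0 0 0 0 0 0 1;0 0 0 0 0 0 1;0 0 0 0 0 0 1"

```text
clock: 25.65
eef_pos: [501.7, -8.1, 134.8]
tcp_rot: [3.142, 0.0, 1.861]
contact_force: [0.0, 0.3, -2.8]
opening: 0.24
```

Emit:
apply_moves:
  series: "0 0 0.05 0 0 0 1;0 0 0.05 0 0 0 1;0 0 0.05 0 0 0 1;0 0 0.05 0 0 0 1;0 0 0.05 0 0 0 1;0 0 0.05 0 0 0 1;0 0 0 0 0 0 1;0 0 0 0 0 0 1;0 0 0 0 0 0 1;0 0 0 0 0 0 1"

```text
clock: 26.48
eef_pos: [502.0, -8.2, 132.7]
tcp_rot: [3.141, 0.0, 1.861]
contact_force: [-3.8, -0.6, 9.2]
opening: 0.241
```

Emit:
apply_moves:
  series: "0 0 0.05 0 0 0 1;0 0 0.05 0 0 0 1;0 0 0.05 0 0 0 1;0 0 0.05 0 0 0 1;0 0 0.05 0 0 0 1;0 0 0.05 0 0 0 1;0 0 0 0 0 0 1;0 0 0 0 0 0 1;0 0 0 0 0 0 1;0 0 0 0 0 0 1"

```text
clock: 27.32
eef_pos: [502.0, -8.2, 129.7]
tcp_rot: [3.141, 0.0, 1.861]
contact_force: [-3.3, 0.2, 9.4]
opening: 0.241
```

Emit:
apply_moves:
  series: "0 0 0.05 0 0 0 1;0 0 0.05 0 0 0 1;0 0 0.05 0 0 0 1;0 0 0.05 0 0 0 1;0 0 0.05 0 0 0 1;0 0 0.05 0 0 0 1;0 0 0.05 0 0 0 1;0 0 0.05 0 0 0 1;0 0 0 0 0 0 1;0 0 0 0 0 0 1"

```text
clock: 28.15
eef_pos: [501.7, -8.2, 124.7]
tcp_rot: [3.142, 0.0, 1.861]
contact_force: [-0.1, -1.8, 1.8]
opening: 0.242
```

The force fell from 9.4 to 1.8 N, so the clips have passed. About 6 mm is left to home.

Emit:
apply_moves:
  series: "0 0 0.06 0 0 0 1;0 0 0.06 0 0 0 1;0 0 0.06 0 0 0 1;0 0 0.06 0 0 0 1;0 0 0.06 0 0 0 1;0 0 0.06 0 0 0 1;0 0 0.06 0 0 0 1;0 0 0.06 0 0 0 1;0 0 0 0 0 0 1;0 0 0 0 0 0 1"

```text
clock: 28.98
eef_pos: [501.3, -8.1, 119.6]
tcp_rot: [-3.141, -0.0, 1.861]
contact_force: [1.0, -0.2, -10.5]
opening: 0.242
```

Emit:
apply_moves:
  series: "0 0 0.03 0 0 0 1;0 0 0.03 0 0 0 1;0 0 0.03 0 0 0 1;0 0 0.03 0 0 0 1;0 0 0 0 0 0 1;0 0 0 0 0 0 1;0 0 0 0 0 0 1;0 0 0 0 0 0 1;0 0 0 0 0 0 1;0 0 0 0 0 0 1"

```text
clock: 29.82
eef_pos: [501.7, -8.2, 118.8]
tcp_rot: [-3.142, 0.0, 1.861]
contact_force: [-1.4, -0.6, -3.6]
opening: 0.24
```

Emit:
apply_moves:
  series: "0 0 0.03 0 0 0 1;0 0 0.03 0 0 0 1;0 0 0.02 0 0 0 1;0 0 0 0 0 0 1;0 0 0 0 0 0 1;0 0 0 0 0 0 1;0 0 0 0 0 0 1;0 0 0 0 0 0 1;0 0 0 0 0 0 1;0 0 0 0 0 0 1"

```text
clock: 30.65
eef_pos: [501.8, -8.1, 118.6]
tcp_rot: [3.141, 0.0, 1.861]
contact_force: [-3.9, -1.9, 6.9]
opening: 0.244
```

Emit:
apply_moves:
  series: "0 0 0.02 0 0 0 1;0 0 0.02 0 0 0 1;0 0 0.01 0 0 0 1;0 0 0 0 0 0 1;0 0 0 0 0 0 1;0 0 0 0 0 0 1;0 0 0 0 0 0 1;0 0 0 0 0 0 1;0 0 0 0 0 0 1;0 0 0 0 0 0 1"

```text
clock: 31.48
eef_pos: [501.9, -8.1, 118.6]
tcp_rot: [3.141, 0.0, 1.861]
contact_force: [-6.7, -0.6, 12.7]
opening: 0.245
```

```bash
python3 -c "
from h import *
go(501.7,-8.2,118.7,106.6)
s=r.grab_frame('scene'); t=r.grab_frame('top'); print(r.sense()['contact_force'])
cv2.imwrite('pics/c7.png',np.hstack([cv2.resize(s[120:270,185:335],(400,400)),cv2.resize(t,(560,420))[10:410,80:480]]))"
```

```text
clock 31.48 tool shift cm [-0.   -0.02 -0.01] pos [501.9  -8.1 118.6] rpy deg [180.    0.  106.6] F [-6.7 -0.6 12.7] open 0.245
rz 0.0
[-5.62021801 -0.47344002 12.60535274]
```

View pics/c7.png

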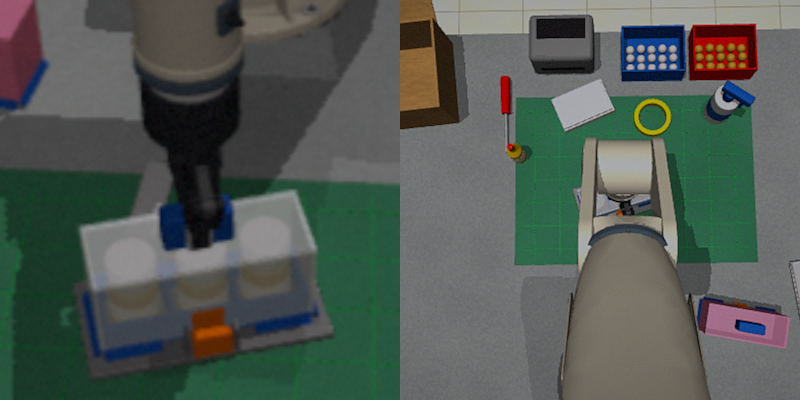

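The cover sits flush on the plate with the three jars inside, and the clip is at rest against the bead (scene crop (212,335)). I add a slight extra push so the wrist itself reads about 15 N.

Emit:
apply_moves:
  series: "0 0 0.015 0 0 0 1;0 0 0 0 0 0 1;0 0 0 0 0 0 1;0 0 0 0 0 0 1;0 0 0 0 0 0 1;0 0 0 0 0 0 1;0 0 0 0 0 0 1;0 0 0 0 0 0 1;0 0 0 0 0 0 1;0 0 0 0 0 0 1"

```text
clock: 32.42
eef_pos: [501.9, -8.1, 118.6]
tcp_rot: [3.141, 0.0, 1.861]
contact_force: [-6.6, -0.2, 14.6]
opening: 0.242
```

```bash
python3 -c "
from h import *
go(501.7,-8.2,118.7,106.6)
print(r.sign_off())"
```

```text
clock 32.42 tool shift cm [ 0.   -0.02 -0.01] pos [501.9  -8.1 118.6] rpy deg [180.    0.  106.6] F [-6.6 -0.2 14.6] open 0.242
rz 0.0
the job is handed in; nothing more can be done
None
```

I stood both loose jars upright in the end cells, fitted the clear cover over the crate and pressed it home past the clips. I handed the job in at 32.4 s with the gripper still pushing down at about 14.6 N at the wrist.

- **Jars:** the top camera put both caps within about 1 mm of the planned cell centres.
- **Snap:** the upward force fell from 9.4 N to 1.8 N as the beads passed the clips. Each clip's snap was not read separately; the last picture showed only the +x clip, at rest.
- **Home height:** the tool stopped at 118.6 mm, against 118.7 mm expected with the rim on the plate. The last picture showed the cover flush with all three jars inside.
- **Odd readings:** the wrist read −10.5 N for a moment just after the snap, which I took to be the snap itself. A sideways force of about 6.6 N remained while pressing.
- **Everything else:** nothing else looked moved in the last top view, but the arm hid part of the bench, including the steel block, and the card stack was cropped out.

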